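Unlock the sample dock and lift out its cassette

TASK

Wind the brass key on the blue spring housing clockwise (seen from above), a part turn at a time, to its stop, so that the red tongue is drawn back off the sample cassette. Then pinch the cassette's two orange side catches fully in, lift the cassette straight up until it is at least 8 cm above its seat, and finish still holding it there, level and at rest, by the squeezed catches. Leave the key wound and do not disturb the loupe, bush, brass weight and gear standing around the dock.

Things in the scene. Friction and masses are not known exactly. Their poses are not given: they have to be found in the camera images.
- dock: Sample dock fixed to the bench, base plate 216 x 104 x 8 mm. Origin: centre of its underside; z up; x runs from the cassette bay (centre x = -50 mm, y = 0) to the blue spring housing (82 x 60 mm, 44 mm tall, centre x = +56 mm). The catches are pinched along its y axis. The aluminium bay walls reach 30 mm above the bench; outer faces at y = +-40.5 mm.
- key_grip (a point): Centre of the wing of the brass key, on the key's upright axis, 73 mm above the bench (x = +55 mm, y = 0 in the dock's frame). The wing is 36 mm long along this point's x axis, 8 mm thick along its y axis, 30 mm tall (58 to 88 mm above the bench). The point turns with the key; at key value 0 its x axis is the dock's.
- key (a joint): Key angle, rad: grows clockwise seen from above, 0 to 3.2 (stop); starts at 0 to 0.5. A return spring (0.015 N m/rad) resists winding, but a drag brake (0.10 N m) keeps the key where it is left, so it can be let go and gripped again. Each rad draws the red tongue back 5 mm; it clears the cassette from 2.4 on; fully wound means above 2.9.
- tongue_tip (a point): Middle of the tip of the red tongue, a bar 22 mm wide and 6 mm thick that comes out of the housing, 28 mm above the bench, over a ledge on the cassette's end and holds it down. Its x axis is the dock's, along which it is drawn back. The ledge ends at x = +2 mm in the dock's frame.
- cassette: Grey sample cassette, 76 mm long along x (plus a 14 mm ledge towards the key), 42 mm wide, 0.2 to 0.32 kg. Origin: centre of its underside, 8 mm above the bench when seated; axes then as the dock's. A central block 30 x 31 mm is 70 mm tall; at each end, 26.5 mm from the middle, stands a fixed steel pin 18 mm in diameter, top at 54 mm.
- cassette_grip (a point): Point midway between the cassette's two orange catches at the height to pinch them: 56 mm above its underside, 64 mm above the bench when seated. Axes as the cassette's: x along it, y from catch to catch, z up. The catches' outer faces are 54 mm apart at rest, 42 mm fully pinched, and 22 mm wide along x.
- catch_left (a joint): How far the +y catch is pressed in, m: 0 at rest, 0.006 at its stop. An upright orange plate, top 80 mm above the bench when seated; its part above the bay walls (30 mm) is pressed. Its spring gives 4.2 N at rest, 8.4 N at the stop. At rest a tooth at its foot hooks 3 mm under a lip of the bay and holds the cassette down; free from 0.004 on.
- catch_right (a joint): The same for the catch on the -y side.
- loupe: Bystander: black stand loupe, 39 mm across, 32 mm tall. Origin: centre of its underside. To be left alone.
- bush: Bystander: steel flanged bush, 31 mm across, 25 mm tall. Origin: centre of its underside. To be left alone.
- brass_weight: Bystander: brass check weight with a knob, 38 mm across, 28 mm tall. Origin: centre of its underside. To be left alone.
- gear: Bystander: steel gear, 45 mm across, 17 mm tall. Origin: centre of its underside. To be left alone.
There are look-alikes about, which are no part of the job. Of the things that look like the cassette, the smaller one is meant.

How it is judged:
By the outcome, as a careful person would: the job done as asked, in the order asked, and still so for the second after the job is handed in, while the arm keeps its last pose, push and grip.
It also fails if it takes over 67 s, if anything falls off the work surface, if the arm or the gripper's body presses on something with over 40 N, if the wrist force passes 120 N, or if a joint passes its speed limit or range.

ROBOT

A 6-joint arm with a two-finger parallel gripper is mounted at the origin on a cart in front of the work surface, level with it; the furniture and walls round the work are solid. World frame = base frame: x ahead of the robot, y to its left, z up, the work surface at z = 0. Lengths are in mm, angles in rad, forces in N, time in s.
With the tool pointing down it reaches from about 325 to 900 mm from the base axis. Payload 6.1 kg.
Tool frame: the origin (TCP) lies midway between the tips of the shut fingers; the grasp point (between the pads) lies 19 mm behind it; z points along the fingers, y is the direction in which the jaws open and shut (so a half turn about z gives the same grasp; the last joint's range is limited). The gripper opens to 85 mm and grips with 20 to 120 N. Pads are 22 mm wide; open, the fingers measure 114 mm over their backs; the gripper's body (76 mm by 85 mm) begins 54 mm behind the grasp point. The pads swing forward as they close: fully open they stand 13 mm farther back than shut.
Start: joints at [1.079, 0.22, 1.526, -0, 1.395, -0.126], TCP at [223.558, 583.642, 231.3] pointing down, gripper open.
Joint ranges: [-2.98, 2.98], [-0.91, 2.08], [0.09, 2.57], [-1.24, 4.39], [0.2, 2.65], [-2.68, 2.68]. Speed limits (rad/s): [2.57, 2.57, 3.01, 3.14, 3.14, 3.14].

INTERFACE

Orientations are given as a unit quaternion [x, y, z, w].
In Python, from cell import robot gives the robot as it stands.
- The arm moves only by the tool jog_arm, never from a script. Its argument "steps" is a list of rows, each an object of numbers: "ax", "ay", "az": the turn, a rotation vector about the tool's x, y, z in rad; "tx", "ty", "tz": the shift along the tool's x, y, z in mm; "jaw": the opening, from 0 (shut) to 1 (fully open). In form: [{"ax": .., "ay": .., "az": .., "tx": .., "ty": .., "tz": .., "jaw": ..}, ...]. A call has 1 to 10 rows; each row is the pose to reach, as a shift and turn from the pose commanded when the call began, along the tool's axes at that moment; what a row does not reach only later rows make up. A row lasts 1/8 s, in which the tool goes at most 62.5 mm and 10.7 degrees, less where a joint would pass 70% of its speed; a pose out of reach is approached as far as the arm can. A call with a gripper value outside its range is refused whole. The fingers move at their own pace and stop on an object; the grip force is fixed at half the most. Time passes only in rows, so rows that repeat a pose let the fingers close. It gives the time, the measured TCP pose, the force and the opening at its end, in the units of the state.
- robot.sense(): the state, without advancing time (a new reading comes with each control period).
- robot.capture(name): name is "side" or "top"; returns (picture, depth): 384x512x3 uint8, red, green, blue; 384x512 float32, mm along the optical axis (not along the pixel's ray), 0 where there is no reading.
- robot.camera_params(name): a dict with "intrinsics" (3x3 intrinsics, pixels), "distortion" ([k1, k2, p1, p2, k3] as OpenCV has them; the pictures are not rectified), "camera_from_world" (4x4, takes a point from world to camera coordinates). Camera axes: x right, y up, looking along -z (the intrinsics and any distortion apply to the point x, -y, -z); pixel columns grow to the right and rows downward; lengths in mm; the calibration is good to about 2 mm. A picture is of the moment at which its call begins. camera_params takes no time and is no camera call.
- robot.close_job(): hands the job in, once; it reports no verdict.
Trained networks look in the newest picture that a camera, given by its name, has taken for a name from the list of things; names that differ only in an ending like _2 or _b are one class to them, and where a whole thing is asked for, a point or a joint stands for the part that bears it (a point fixed in the world has none). Each returns a list of dicts, best first, with "p" (0 to 1); they miss things now and then, are a little off and sometimes report something else, mostly with a low value. They report only what shows in the picture. A call takes as long as a camera call. They do not tell look-alikes from the thing itself.
- robot.spot_in(camera, target): "pixel" ([column, row] in pixels, amid what is visible of it).
- robot.masks_of(camera, target): "region" (384x512 bool, what is visible of it) and "pixel" ([column, row] in pixels, amid what is visible of it).
The state is a dict: "clock": time; "joint_positions": joint angles; "dq": joint speeds; "joint_torque": joint torques, N m; "tool_pos": TCP position; "ee_rot": TCP orientation; "ft_force": force on the tool from outside, world axes, zero at the start; "ft_torque": the same for the moment, N m; "finger_gap": finger opening in mm.
Only numpy, scipy, OpenCV 4.12 (cv2) and the standard library are available. Lean on these libraries where they do the work, as an engineer would, in place of code of your own. Each camera call takes 0.05 s, during which the arm holds its last target.

## Working session

There is one attempt and no reset: what is moved stays moved. The work goes in short steps, Python scripts to look and compute and a tool call to move; the robot and the scene stay as the last step left them, time stands still between calls to the robot, and variables do not carry over. Pictures are saved under pics/ and viewed, and the job is handed in when it is done.

Besides the shell and the picture viewer there is one more tool, called after "Call:" by a JSON object that holds its "method" and its "body", one argument or row to a line. jog_arm: Moves the arm, as the interface text tells. Its arguments: {"type":"object","properties":{"steps":{"type":"array","items":{"type":"object","properties":{"ax":{"type":"number"},"ay":{"type":"number"},"az":{"type":"number"},"tx":{"type":"number"},"ty":{"type":"number"},"tz":{"type":"number"},"jaw":{"type":"number"}}}}},"required":["steps"]}

```bash
ls; mkdir -p pics
python3 - <<'E'
from cell import robot
import cv2,numpy as np
np.set_printoptions(precision=3,suppress=True)
s=robot.sense();print(s)
for n in("top","side"):
    im,d=robot.capture(n);cv2.imwrite(f"pics/{n}0.png",im[:,:,::-1]);np.save(f"{n}_d.npy",d);np.save(f"{n}_i.npy",im)
    print(robot.camera_params(n))
E
```

```text
pics
{'clock': 0.0, 'joint_positions': array([ 1.079,  0.221,  1.528,  0.   ,  1.395, -0.126]), 'dq': array([-0.001,  0.   ,  0.   ,  0.002,  0.001,  0.001]), 'joint_torque': array([ -0.   , -49.692, -38.938,  -0.   ,   0.012,  -0.   ]), 'tool_pos': array([223.271, 583.118, 230.19 ]), 'ee_rot': array([ 0.182,  0.983, -0.001, -0.   ]), 'ft_force': array([0.106, 0.36 , 0.467]), 'ft_torque': array([-0.008,  0.018, -0.042]), 'finger_gap': 85.04657089677087}
{'intrinsics': array([[420.483,   0.   , 252.23 ],
       [  0.   , 420.483, 191.389],
       [  0.   ,   0.   ,   1.   ]]), 'distortion': array([0.011, 0.   , 0.   , 0.   , 0.   ]), 'camera_from_world': array([[   0.015,   -1.   ,    0.005,  -63.97 ],
       [   0.984,    0.016,    0.179, -567.208],
       [  -0.179,    0.003,    0.984, -856.093],
       [   0.   ,    0.   ,    0.   ,    1.   ]])}
{'intrinsics': array([[439.798,   0.   , 253.446],
       [  0.   , 439.798, 200.268],
       [  0.   ,   0.   ,   1.   ]]), 'distortion': array([-0.116,  0.   ,  0.   ,  0.   ,  0.   ]), 'camera_from_world': array([[  -0.981,   -0.192,   -0.003,  511.527],
       [   0.089,   -0.472,    0.877, -147.602],
       [  -0.169,    0.861,    0.48 , -802.491],
       [   0.   ,    0.   ,    0.   ,    1.   ]])}
```

View pics/top0.png

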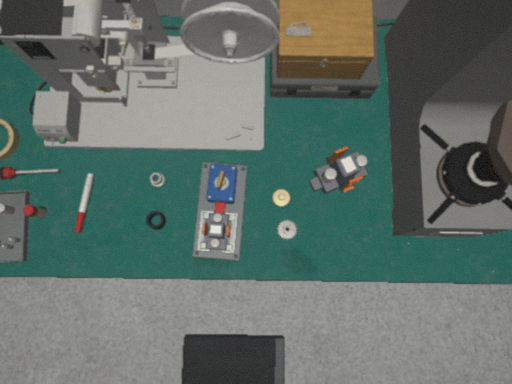

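View pics/side0.png

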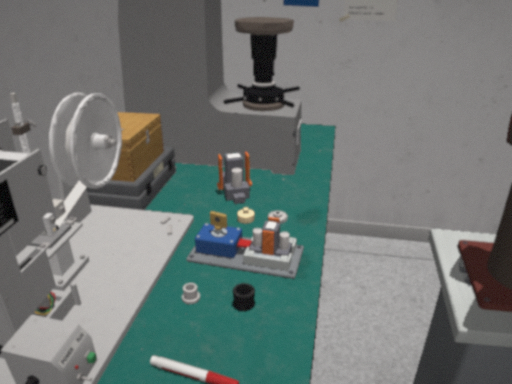

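```bash
cat > h.py <<'E'
import numpy as np,cv2
from cell import robot
np.set_printoptions(precision=2,suppress=True,linewidth=150)
def rays(n,px):
    p=robot.camera_params(n);u=cv2.undistortPoints(np.array(px,float).reshape(-1,1,2),p["intrinsics"],np.array(p["distortion"],float)).reshape(-1,2)
    T=np.linalg.inv(p["camera_from_world"])
    d=np.c_[u[:,0],-u[:,1],-np.ones(len(u))]
    return T[:3,3],d@T[:3,:3].T
def atz(n,px,z):
    o,d=rays(n,px);return o+d*((z-o[2])/d[:,2])[:,None]
def dep(n,px,D):
    o,d=rays(n,px);px=np.array(px).reshape(-1,2).astype(int)
    return o+d*D[px[:,1],px[:,0]][:,None]
def cloud(n,D):
    v,u=np.mgrid[0:D.shape[0],0:D.shape[1]]
    o,d=rays(n,np.c_[u.ravel(),v.ravel()]);P=o+d*D.ravel()[:,None];P[D.ravel()==0]=np.nan
    return P.reshape(*D.shape,3)
def proj(n,P):
    p=robot.camera_params(n);T=p["camera_from_world"];c=np.array(P).reshape(-1,3)@T[:3,:3].T+T[:3,3]
    c=c*[1,-1,-1];return cv2.projectPoints(c,np.zeros(3),np.zeros(3),p["intrinsics"],np.array(p["distortion"],float))[0].reshape(-1,2)
def snap(n,name,crop=None,k=1):
    im,d=robot.capture(n)
    c=im if crop is None else im[crop[1]:crop[3],crop[0]:crop[2]]
    cv2.imwrite(f"pics/{name}.png",cv2.resize(c[:,:,::-1],None,fx=k,fy=k,interpolation=cv2.INTER_CUBIC));return im,d
E
python3 - <<'E'
from h import *
D=np.load('top_d.npy');im=np.load('top_i.npy');P=cloud('top',D)
for p in [(216,231),(221,183),(221,175),(207,215),(341,170),(157,180),(156,220),(281,197),(287,229),(100,110),(30,110),(200,100),(230,30),(320,60),(330,85),(205,166),(244,167),(196,256),(239,257),(480,20),(400,200)]: print(p,P[p[1],p[0]])
c=im[155:265,185:255];cv2.imwrite('pics/c1.png',cv2.resize(c[:,:,::-1],None,fx=5,fy=5,interpolation=cv2.INTER_CUBIC))
S=np.load('side_i.npy');c=S[195:315,170:320];cv2.imwrite('pics/c2.png',cv2.resize(c[:,:,::-1],None,fx=5,fy=5,interpolation=cv2.INTER_CUBIC))
Ds=np.load('side_d.npy');Ps=cloud('side',Ds)
for p in [(219,220),(272,240),(243,296),(190,292),(233,165)]:print('s',p,Ps[p[1],p[0]])
for t in['cassette','key_grip','dock','tongue_tip']:
  for n in('top','side'): print(t,n,[(r['pixel'],round(r['p'],2)) for r in robot.spot_in(n,t)])
E
```

```text
(216, 231) [479.3   18.15  77.63]
(221, 183) [579.45  10.43  81.49]
(221, 175) [595.06  10.4   88.36]
(207, 215) [517.84  42.64  31.35]
(341, 170) [ 608.07 -238.41   95.44]
(157, 180) [599.99 162.42   2.72]
(156, 220) [508.47 159.86   1.43]
(281, 197) [ 560.39 -118.9    30.43]
(287, 229) [ 491.39 -133.39   15.84]
(100, 110) [758.4  297.93  21.83]
(30, 110) [749.44 449.07  37.44]
(200, 100) [786.22  68.73  23.6 ]
(230, 30) [838.06  -9.16 231.2 ]
(320, 60) [ 817.55 -186.72  162.36]
(330, 85) [ 805.21 -223.13   73.91]
(205, 166) [632.29  53.02  12.29]
(244, 167) [632.34 -35.7    8.42]
(196, 256) [429.68  66.17   7.68]
(239, 257) [428.95 -28.39   5.8 ]
(480, 20) [ 764.34 -380.56  388.12]
(400, 200) [ 553.56 -371.72   56.09]
s (219, 220) [585.39  17.94  74.66]
s (272, 240) [476.59  48.59  62.09]
s (243, 296) [504.12 176.75  32.11]
s (190, 292) [597.87 172.3   21.37]
s (233, 165) [ 616.87 -231.68   78.56]
cassette top [([341.7, 172.0], 0.86), ([216.7, 228.8], 0.78), ([206.9, 230.0], 0.23)]
cassette side [([270.9, 239.8], 0.93), ([235.0, 175.7], 0.75)]
key_grip top []
key_grip side [([218.9, 220.9], 0.59)]
dock top [([222.2, 204.3], 0.88)]
dock side []
tongue_tip top []
tongue_tip side []
```

View pics/c1.png

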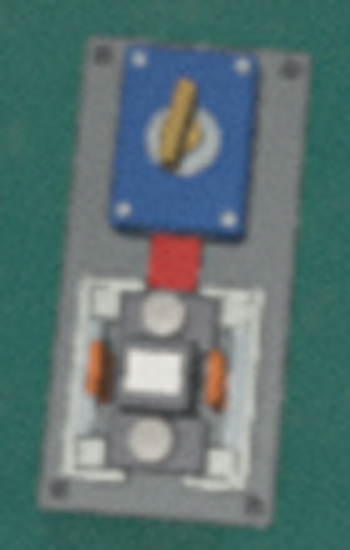

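View pics/c2.png

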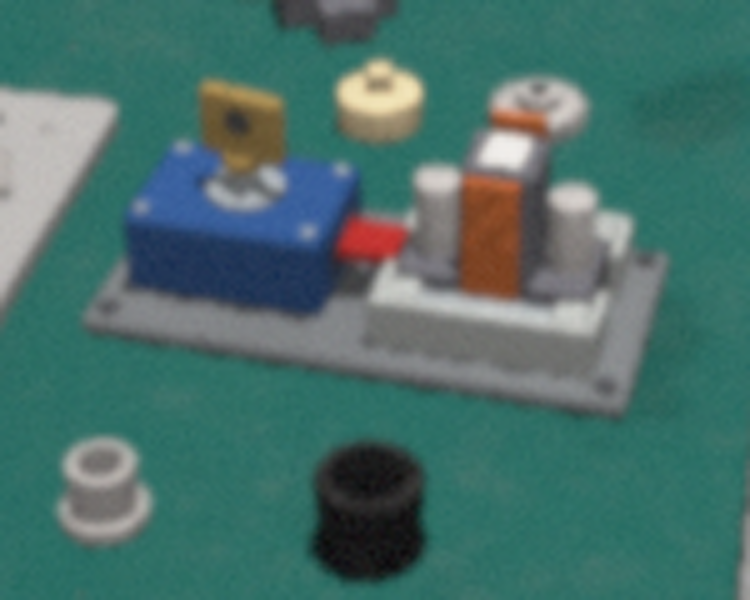

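```bash
cat >> h.py <<'E'
def rigid(A,B):
    a=A.mean(0);b=B.mean(0);H=(A-a).T@(B-b);th=np.arctan2(H[0,1]-H[1,0],H[0,0]+H[1,1])
    R=np.array([[np.cos(th),-np.sin(th)],[np.sin(th),np.cos(th)]]);return th,b-R@a
E
python3 - <<'E'
from h import *
o=np.array([185,155])
# top: img-left = world +y, up = +x. 
c=np.array([[86,38],[310,53],[272,525],[38,508]])/5+o-0.4
L=np.array([[108,52],[108,-52],[-108,-52],[-108,52]],float)
W=atz('top',c,8)[:,:2];th,t=rigid(L,W);R=np.array([[np.cos(th),-np.sin(th)],[np.sin(th),np.cos(th)]])
print(W,th,t,'res',W-(L@R.T+t))
c=np.array([[127,45],[259,53],[245,232],[111,224]])/5+o-0.4
L2=np.array([[97,30],[97,-30],[15,-30],[15,30]],float)
W=atz('top',c,44)[:,:2];print(W,'res',W-(L2@R.T+t));print(rigid(L2,W))
# side corners
o=np.array([170,195])
c=np.array([[85,322],[622,414],[664,258]])/5+o-0.4
W=atz('side',c,8)[:,:2];L3=np.array([[108,52],[-108,52],[-108,-52]],float);print('side',rigid(L3,W),W-(L3@R.T+t))
print('bay',R@[-50,0]+t,'key',R@[55,0]+t)
# key wing direction top
D=np.load('top_d.npy');P=cloud('top',D);m=(P[...,2]>62)&(abs(P[...,0]-580)<35)&(abs(P[...,1]-12)<30)
Q=P[m];print(m.sum(),Q.mean(0),Q.max(0),Q.min(0));print(np.cov(Q[:,:2].T));w,v=np.linalg.eigh(np.cov(Q[:,:2].T));print(w,v[:,1],np.arctan2(v[1,1],v[0,1]))
g=np.array([[187,82],[167,165]])/5+np.array([185,155])-.4
k=atz('top',g,88);print(k,np.arctan2(*(k[0]-k[1])[[1,0]]), k.mean(0))
# orange catches
for n in('top','side'):
  im=np.load(n+'_i.npy').astype(int);Pn=cloud(n,np.load(n+'_d.npy'))
  mm=(im[...,0]>im[...,2]*2.2)&(im[...,0]>110)&(im[...,1]<im[...,0]*.7)&(abs(Pn[...,0]-479)<60)&(abs(Pn[...,1]-18)<45)&(Pn[...,2]>50)
  Q=Pn[mm];q=(Q[:,:2]-t)@R;print(n,len(Q));
  for s in(1,-1):
    z=q[q[:,1]*s>10]; 
    if len(z):print(s,z.mean(0),z.min(0),z.max(0),Q[q[:,1]*s>10][:,2].max())
E
```

```text
[[642.16  61.14]
 [636.77 -41.57]
 [423.25 -28.56]
 [429.12  74.46]] -0.060328452401833016 [532.82  16.37] res [[-1.6  -0.62]
 [-0.73  0.48]
 [ 1.37  0.47]
 [ 0.96 -0.32]]
[[630.18  38.61]
 [627.5  -19.56]
 [547.68 -15.22]
 [550.27  42.92]] res [[-1.28 -1.86]
 [-0.33 -0.14]
 [ 1.69 -0.74]
 [ 0.67 -2.49]]
(np.float64(-0.051036870315365634), array([532.98,  14.54]))
side (np.float64(-0.07274170674277597), array([532.79,  22.62])) [[-2.99  3.79]
 [ 1.36  7.66]
 [ 2.27  8.62]]
bay [482.91  19.38] key [587.72  13.05]
90 [586.25  11.61  83.48] [604.13  20.61  91.4 ] [570.14   4.76  62.  ]
[[ 95.27 -23.65]
 [-23.65  14.37]]
[  7.96 101.68] [-0.97  0.26] 2.877068318626838
[[603.71   8.59  88.  ]
 [568.31  15.89  88.  ]] -0.20352403557997015 [586.01  12.24  88.  ]
top 38
1 [-49.95  23.81] [-57.89  22.33] [-41.27  25.59] 81.61031027886145
-1 [-50.61 -25.19] [-60.46 -27.4 ] [-41.49 -23.25] 83.82378323279556
side 169
1 [-50.33  28.67] [-60.08  24.63] [-39.89  31.72] 80.7484698525609
-1 [-49.7  -21.51] [-57.14 -25.55] [-40.95 -18.67] 79.72144235286447
```

```bash
cat >> h.py <<'E'
from scipy.spatial.transform import Rotation as Ro
def go(tgt,yawy=None,s=None):
    """tool-frame shift/turn to reach tgt (TCP world) with jaw axis yaw yawy, pointing down"""
    s=s or robot.sense();R=Ro.from_quat(s["ee_rot"]);t=R.inv().apply(np.array(tgt)-s["tool_pos"])
    if yawy is not None:
        y=np.array([np.cos(yawy),np.sin(yawy),0]);z=np.array([0,0,-1.]);T=Ro.from_matrix(np.c_[np.cross(y,z),y,z])
        r=(R.inv()*T).as_rotvec()
    else:r=np.zeros(3)
    print("t",t,"r",np.round(r,3),"pos",s["tool_pos"],"gap",s["finger_gap"],"clock",s["clock"])
E
python3 - <<'E'
from h import *
for n in('top','side'):
  P=cloud(n,np.load(n+'_d.npy'))
  m=(P[...,2]>100)&(P[...,0]<800)&(abs(P[...,1])<420)&(P[...,0]>150)
  Q=P[m]
  for y0 in range(-420,420,60):
    q=Q[(Q[:,1]>=y0)&(Q[:,1]<y0+60)]
    if len(q):print(n,y0,len(q),'minx',np.percentile(q[:,0],[0,5]),'maxz',q[:,2].max(), 'minz',q[:,2].min())
go([587,12.5,150],1.35)
E
```

```text
top -420 13562 minx [482.93 511.6 ] maxz 458.41473872193404 minz 100.01922235250208
top -300 12 minx [586.18 587.2 ] maxz 102.31675094159505 minz 100.10931479398619
top -240 4 minx [645.21 645.51] maxz 101.33546650777191 minz 100.16906000461927
top -60 28 minx [792.77 793.38] maxz 219.7099856730008 minz 208.66560186483412
top 180 700 minx [771.34 776.29] maxz 297.7338496067267 minz 175.78665861185993
top 240 1597 minx [762.39 772.13] maxz 298.3313824206731 minz 100.0204861216771
top 300 1875 minx [775.66 776.97] maxz 299.35610806061516 minz 100.17095783097909
top 360 459 minx [775.85 777.3 ] maxz 297.7505129517542 minz 100.3534152389725
side -420 8481 minx [482.58 514.56] maxz 444.98327679204124 minz 100.01980768642767
side -60 28 minx [793.24 793.93] maxz 217.91923878604058 minz 206.53993054728585
side 180 456 minx [771.55 775.06] maxz 295.65722503535756 minz 176.42670977049693
side 240 3239 minx [763.16 772.12] maxz 296.10081874540623 minz 100.03171393858833
side 300 2868 minx [775.4  777.16] maxz 295.427903904385 minz 100.04537699655816
side 360 603 minx [776.6  777.83] maxz 187.42942919583072 minz 100.1117046249584
t [-543.71 -403.32   81.26] r [-0.   -0.   -0.14] pos [223.54 583.62 231.25] gap 85.41397082337477 clock 0.5
```

Candidates for the cassette are the one in the dock (top 216,231; side 271,240) and a bigger free-standing one (top 341,171; about 95 mm tall). I choose the one in the dock: the crop shows the tongue over its ledge and a height of about 78 mm.

Call:
{"method": "jog_arm", "body": {
  "steps": [
    {"tx": -544, "ty": -403, "tz": 30, "az": -0.14, "jaw": 1},
    {"tx": -544, "ty": -403, "tz": 30, "az": -0.14, "jaw": 1},
    {"tx": -544, "ty": -403, "tz": 30, "az": -0.14, "jaw": 1},
    {"tx": -544, "ty": -403, "tz": 30, "az": -0.14, "jaw": 1},
    {"tx": -544, "ty": -403, "tz": 30, "az": -0.14, "jaw": 1},
    {"tx": -544, "ty": -403, "tz": 30, "az": -0.14, "jaw": 1},
    {"tx": -544, "ty": -403, "tz": 30, "az": -0.14, "jaw": 1},
    {"tx": -544, "ty": -403, "tz": 30, "az": -0.14, "jaw": 1},
    {"tx": -544, "ty": -403, "tz": 30, "az": -0.14, "jaw": 1},
    {"tx": -544, "ty": -403, "tz": 30, "az": -0.14, "jaw": 1}
  ]
}}

```text
$.steps[0]: bad value
```

Call:
{"method": "jog_arm", "body": {
  "steps": [
    {"tx": -48, "ty": -36, "tz": 2, "az": -0.01, "jaw": 1},
    {"tx": -96, "ty": -72, "tz": 5, "az": -0.03, "jaw": 1},
    {"tx": -144, "ty": -108, "tz": 8, "az": -0.04, "jaw": 1},
    {"tx": -192, "ty": -144, "tz": 10, "az": -0.05, "jaw": 1},
    {"tx": -240, "ty": -180, "tz": 13, "az": -0.06, "jaw": 1},
    {"tx": -288, "ty": -216, "tz": 16, "az": -0.07, "jaw": 1},
    {"tx": -336, "ty": -252, "tz": 18, "az": -0.08, "jaw": 1},
    {"tx": -384, "ty": -288, "tz": 20, "az": -0.1, "jaw": 1},
    {"tx": -432, "ty": -324, "tz": 23, "az": -0.11, "jaw": 1},
    {"tx": -480, "ty": -360, "tz": 25, "az": -0.12, "jaw": 1}
  ]
}}

```text
$.steps[0]: bad value
```

Call:
{"method": "jog_arm", "body": {
  "steps": [
    {"ax": 0, "ay": 0, "az": -0.01, "tx": -48, "ty": -36, "tz": 2, "jaw": 1},
    {"ax": 0, "ay": 0, "az": -0.03, "tx": -96, "ty": -72, "tz": 5, "jaw": 1},
    {"ax": 0, "ay": 0, "az": -0.05, "tx": -192, "ty": -144, "tz": 10, "jaw": 1},
    {"ax": 0, "ay": 0, "az": -0.07, "tx": -240, "ty": -180, "tz": 13, "jaw": 1},
    {"ax": 0, "ay": 0, "az": -0.08, "tx": -300, "ty": -224, "tz": 16, "jaw": 1},
    {"ax": 0, "ay": 0, "az": -0.1, "tx": -360, "ty": -267, "tz": 20, "jaw": 1},
    {"ax": 0, "ay": 0, "az": -0.12, "tx": -420, "ty": -312, "tz": 24, "jaw": 1},
    {"ax": 0, "ay": 0, "az": -0.13, "tx": -480, "ty": -356, "tz": 28, "jaw": 1},
    {"ax": 0, "ay": 0, "az": -0.14, "tx": -544, "ty": -403, "tz": 30, "jaw": 1},
    {"ax": 0, "ay": 0, "az": -0.14, "tx": -544, "ty": -403, "tz": 30, "jaw": 1}
  ]
}}

```text
clock: 1.75
tool_pos: [557.3, 59.2, 203.9]
ee_rot: [0.113, 0.994, 0.0, 0.0]
ft_force: [-0.2, 0.7, 0.3]
finger_gap: 85.0
```

Call:
{"method": "jog_arm", "body": {
  "steps": [
    {"ax": 0, "ay": 0, "az": 0, "tx": 0, "ty": 0, "tz": 0, "jaw": 1},
    {"ax": 0, "ay": 0, "az": 0, "tx": 0, "ty": 0, "tz": 0, "jaw": 1}
  ]
}}

```text
clock: 2.0
tool_pos: [556.0, 61.2, 203.4]
ee_rot: [0.113, 0.994, 0.0, -0.0]
ft_force: [-0.1, -0.3, -0.8]
finger_gap: 85.3
```

Run:
```python
from h import *
go([587,12.5,130],1.35)
im,d=snap('top','t1')
im,d=snap('side','s1')
```

```text
t [-41.19 -40.47  73.35] r [ 0.   -0.   -0.01] pos [556.03  61.16 203.4 ] gap 85.3342181656477 clock 2.0
```

View pics/t1.png

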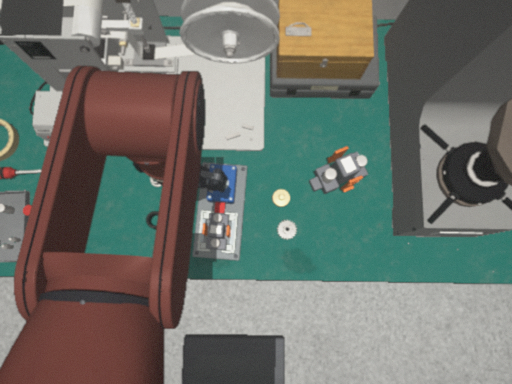

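View pics/s1.png

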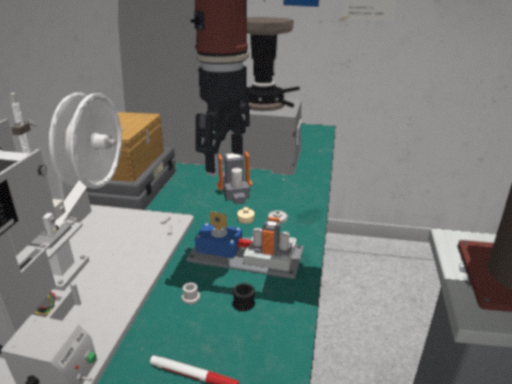

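Call:
{"method": "jog_arm", "body": {
  "steps": [
    {"ax": 0, "ay": 0, "az": 0, "tx": -20, "ty": -20, "tz": 36, "jaw": 1},
    {"ax": 0, "ay": 0, "az": -0.01, "tx": -41, "ty": -40, "tz": 73, "jaw": 1},
    {"ax": 0, "ay": 0, "az": -0.01, "tx": -41, "ty": -40, "tz": 73, "jaw": 1},
    {"ax": 0, "ay": 0, "az": -0.01, "tx": -41, "ty": -40, "tz": 73, "jaw": 1}
  ]
}}

```text
clock: 2.6
tool_pos: [587.3, 14.4, 131.5]
ee_rot: [0.107, 0.994, 0.0, 0.0]
ft_force: [0.5, 0.7, 0.3]
finger_gap: 85.4
```

Run:
```python
from h import *
go([587,12.5,60],1.35)
im,d=snap('side','s2',(150,120,320,300),4);np.save('sd.npy',d);np.save('si.npy',im)
im,d=snap('top','t2')
```

```text
t [-0.08 -1.92 71.47] r [0.   0.   0.01] pos [587.29  14.37 131.47] gap 85.4281347842046 clock 2.6
```

View pics/s2.png

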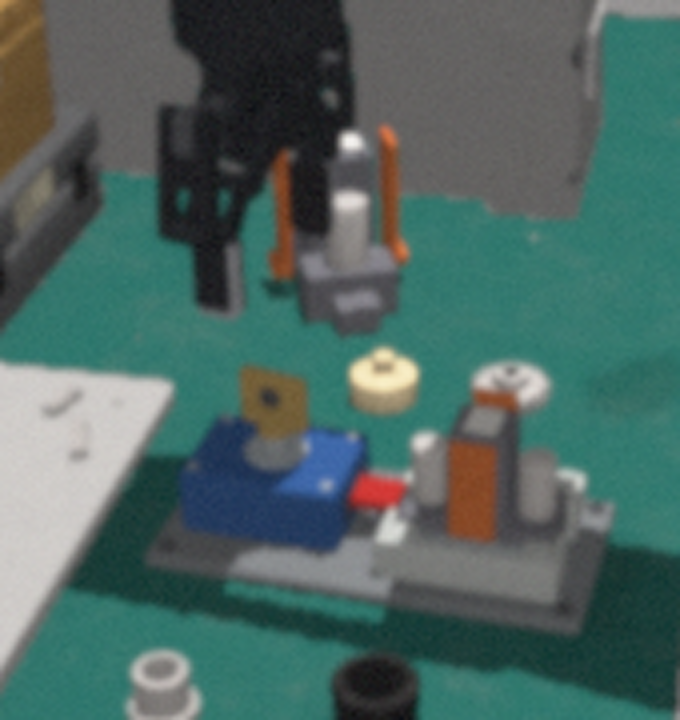

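View pics/t2.png

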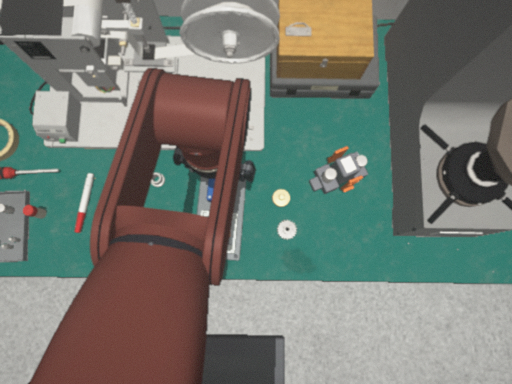

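Run:
```python
from h import *
s=robot.sense();R=Ro.from_quat(s['ee_rot'])
for z in(0,-13):
  for y in(42.5,57):
    for x in(-11,11):
      W=s['tool_pos']+R.apply([x,y,z]);print(z,y,x,W,(proj('side',W)[0]-[150,120])*4)
P=cloud('side',np.load('sd.npy'))
for u,v in[(204,190),(204,194),(210,190)]:print(P[v,u])
th=-.058;c=np.array([532.9,16.5]);Rz=np.array([[np.cos(th),-np.sin(th)],[np.sin(th),np.cos(th)]])
for a in(18,-18):
  for k in(.1,.15,.2):
    xy=c+Rz@(np.array([55,0])+a*np.array([np.cos(-k),np.sin(-k)]));print(a,k,xy,(proj('side',[*xy,88])[0]-[150,120])*4)
```

```text
0 42.5 -11 [607.8   53.37 132.56] [202.8  325.73]
0 42.5 11 [586.3   58.05 132.5 ] [245.66 335.1 ]
0 57 -11 [610.88  67.54 132.57] [186.86 340.12]
0 57 11 [589.38  72.22 132.51] [230.18 349.78]
-13 42.5 -11 [607.76  53.37 145.56] [201.13 300.41]
-13 42.5 11 [586.27  58.05 145.5 ] [244.31 309.59]
-13 57 -11 [610.85  67.54 145.57] [185.03 314.55]
-13 57 11 [589.35  72.22 145.51] [228.68 324.02]
[594.53  70.29 165.76]
[594.5   71.77 158.67]
[586.07  62.56 162.64]
18 0.1 [605.58  10.48] [238.68 364.63]
18 0.15 [605.42   9.59] [239.51 363.76]
18 0.2 [605.21   8.72] [240.41 362.92]
-18 0.1 [570.03  16.14] [306.81 377.43]
-18 0.15 [570.2   17.03] [306.03 378.32]
-18 0.2 [570.4  17.9] [305.16 379.19]
```

Call:
{"method": "jog_arm", "body": {
  "steps": [
    {"ax": 0, "ay": 0, "az": 0.01, "tx": 0, "ty": -1.5, "tz": 30, "jaw": 1},
    {"ax": 0, "ay": 0, "az": 0.01, "tx": 0, "ty": -1.5, "tz": 60, "jaw": 1},
    {"ax": 0, "ay": 0, "az": 0.01, "tx": 0, "ty": -1.5, "tz": 73, "jaw": 1},
    {"ax": 0, "ay": 0, "az": 0.01, "tx": 0, "ty": -1.5, "tz": 73, "jaw": 0.5},
    {"ax": 0, "ay": 0, "az": 0.01, "tx": 0, "ty": -1.5, "tz": 73, "jaw": 0.3},
    {"ax": 0, "ay": 0, "az": 0.01, "tx": 0, "ty": -1.5, "tz": 73, "jaw": 0.3}
  ]
}}

```text
clock: 3.45
tool_pos: [588.1, 11.4, 59.2]
ee_rot: [0.113, 0.994, 0.0, 0.001]
ft_force: [-0.5, 0.3, -0.9]
finger_gap: 32.1
```

Run:
```python
from h import *
go([587.5,13.0,58],1.35)
im,d=snap('side','s3',(150,120,320,300),4)
```

```text
t [0.96 1.38 1.16] r [ 0.    0.   -0.01] pos [588.13  11.44  59.16] gap 32.143944506992945 clock 3.45
```

View pics/s3.png

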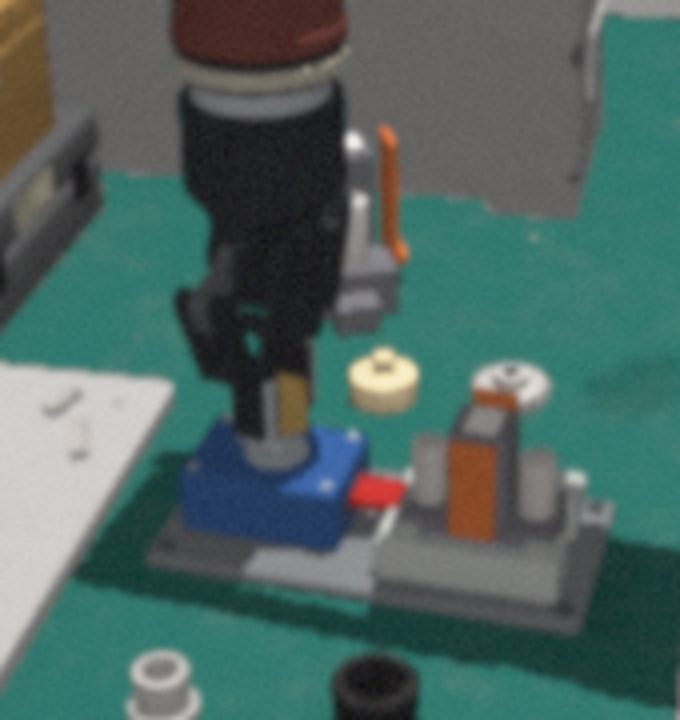

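Side view: the near finger stands in front of the key wing (crop 270,405) and the wing is between the jaws. Closing.

Call:
{"method": "jog_arm", "body": {
  "steps": [
    {"ax": 0, "ay": 0, "az": 0, "tx": 1, "ty": 1.4, "tz": 1, "jaw": 0.15},
    {"ax": 0, "ay": 0, "az": 0, "tx": 1, "ty": 1.4, "tz": 1, "jaw": 0},
    {"ax": 0, "ay": 0, "az": 0, "tx": 1, "ty": 1.4, "tz": 1, "jaw": 0},
    {"ax": 0, "ay": 0, "az": 0, "tx": 1, "ty": 1.4, "tz": 1, "jaw": 0},
    {"ax": 0, "ay": 0, "az": 0, "tx": 1, "ty": 1.4, "tz": 1, "jaw": 0}
  ]
}}

```text
clock: 4.12
tool_pos: [587.9, 12.9, 58.6]
ee_rot: [0.113, 0.994, 0.0, 0.002]
ft_force: [-1.1, -1.0, 7.2]
finger_gap: 13.2
```

Run:
```python
from h import *
s=robot.sense();print(s)
```

```text
{'clock': 4.125, 'joint_positions': array([-0.11,  0.31,  1.76,  0.  ,  1.06, -1.46]), 'dq': array([-0.,  0.,  0., -0., -0.,  0.]), 'joint_torque': array([  0.01, -44.78, -30.74,  -0.03,  -0.2 ,  -0.02]), 'tool_pos': array([587.88,  12.94,  58.6 ]), 'ee_rot': array([0.11, 0.99, 0.  , 0.  ]), 'ft_force': array([-1.07, -1.  ,  7.17]), 'ft_torque': array([ 0.06,  0.06, -0.04]), 'finger_gap': 13.15730566745345}
```

Call:
{"method": "jog_arm", "body": {
  "steps": [
    {"ax": 0, "ay": 0, "az": 0, "tx": 0, "ty": 0, "tz": -2, "jaw": 0},
    {"ax": 0, "ay": 0, "az": 0, "tx": 0, "ty": 0, "tz": -2, "jaw": 0},
    {"ax": 0, "ay": 0, "az": 0, "tx": 0, "ty": 0, "tz": -2, "jaw": 0}
  ]
}}

```text
clock: 4.5
tool_pos: [587.7, 12.9, 58.8]
ee_rot: [0.113, 0.994, 0.0, 0.002]
ft_force: [5.7, -1.1, -4.5]
finger_gap: 12.5
```

Run:
```python
from h import *
s=robot.sense();print(s['ft_force'],s['ft_torque'],s['finger_gap'])
im,d=snap('side','s4',(150,120,320,300),4)
```

```text
[ 5.71 -1.1  -4.5 ] [-0.01 -1.03 -0.02] 12.54203001176207
```

View pics/s4.png

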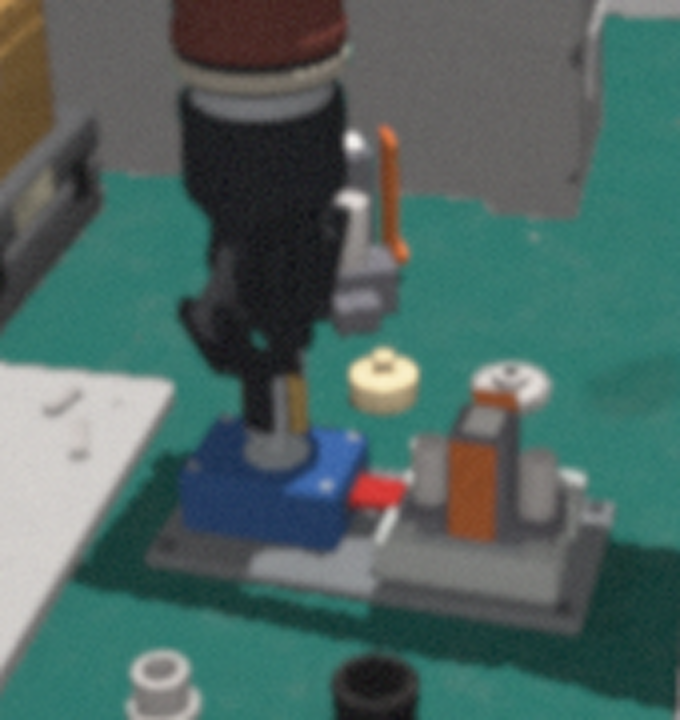

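Call:
{"method": "jog_arm", "body": {
  "steps": [
    {"ax": 0, "ay": 0, "az": 0.1, "tx": 0, "ty": 0, "tz": 1.5, "jaw": 0},
    {"ax": 0, "ay": 0, "az": 0.2, "tx": 0, "ty": 0, "tz": 1.5, "jaw": 0},
    {"ax": 0, "ay": 0, "az": 0.3, "tx": 0, "ty": 0, "tz": 1.5, "jaw": 0},
    {"ax": 0, "ay": 0, "az": 0.4, "tx": 0, "ty": 0, "tz": 1.5, "jaw": 0}
  ]
}}

```text
clock: 5.05
tool_pos: [587.9, 13.1, 58.6]
ee_rot: [0.309, 0.951, 0.0, 0.002]
ft_force: [1.9, 0.7, 4.4]
finger_gap: 12.7
```

Run:
```python
from h import *
s=robot.sense();print(s['ft_force'],s['ft_torque'],s['finger_gap'],s['joint_positions'])
im,d=snap('side','s5',(150,120,320,300),4)
```

```text
[1.94 0.66 4.43] [ 0.11 -0.31  0.11] 12.740772955735576 [-0.11  0.31  1.76  0.    1.06 -1.05]
```

View pics/s5.png

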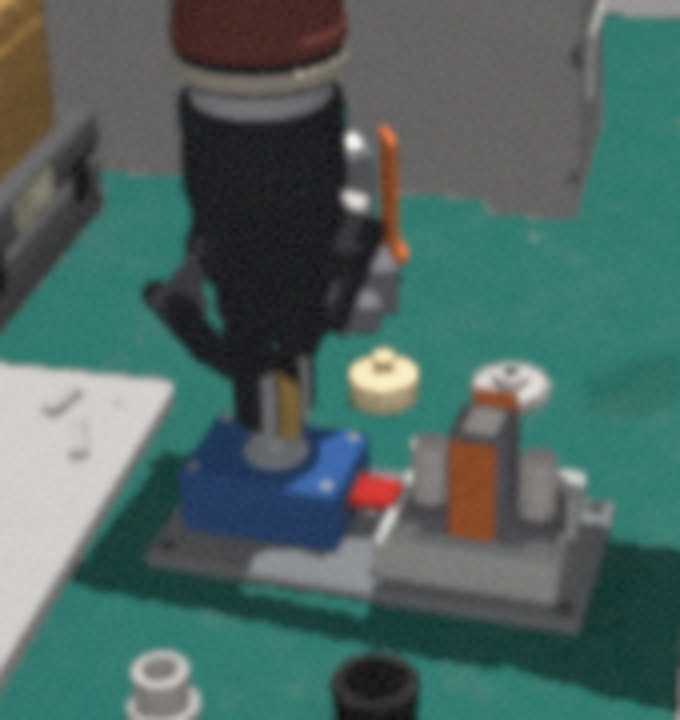

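Winding works: the tongue has begun to retreat and the torque is about 0.11 N m.

Call:
{"method": "jog_arm", "body": {
  "steps": [
    {"ax": 0, "ay": 0, "az": 0.1, "tx": 0, "ty": 0, "tz": 0, "jaw": 0},
    {"ax": 0, "ay": 0, "az": 0.2, "tx": 0, "ty": 0, "tz": 0, "jaw": 0},
    {"ax": 0, "ay": 0, "az": 0.3, "tx": 0, "ty": 0, "tz": 0, "jaw": 0},
    {"ax": 0, "ay": 0, "az": 0.4, "tx": 0, "ty": 0, "tz": 0, "jaw": 0},
    {"ax": 0, "ay": 0, "az": 0.5, "tx": 0, "ty": 0, "tz": 0, "jaw": 0},
    {"ax": 0, "ay": 0, "az": 0.6, "tx": 0, "ty": 0, "tz": 0, "jaw": 0},
    {"ax": 0, "ay": 0, "az": 0.7, "tx": 0, "ty": 0, "tz": 0, "jaw": 0},
    {"ax": 0, "ay": 0, "az": 0.8, "tx": 0, "ty": 0, "tz": 0, "jaw": 0},
    {"ax": 0, "ay": 0, "az": 0.8, "tx": 0, "ty": 0, "tz": 0, "jaw": 0}
  ]
}}

```text
clock: 6.22
tool_pos: [588.2, 13.3, 58.6]
ee_rot: [0.653, 0.757, 0.001, 0.002]
ft_force: [4.0, 1.6, 5.4]
finger_gap: 12.9
```

Run:
```python
from h import *
s=robot.sense();print(s['ft_force'],s['ft_torque'],s['finger_gap'],s['joint_positions'])
im,d=snap('side','s6',(150,120,320,300),4)
```

```text
[4.04 1.6  5.44] [ 0.31 -0.68  0.01] 12.923687611938659 [-0.11  0.31  1.76  0.    1.06 -0.26]
```

View pics/s6.png

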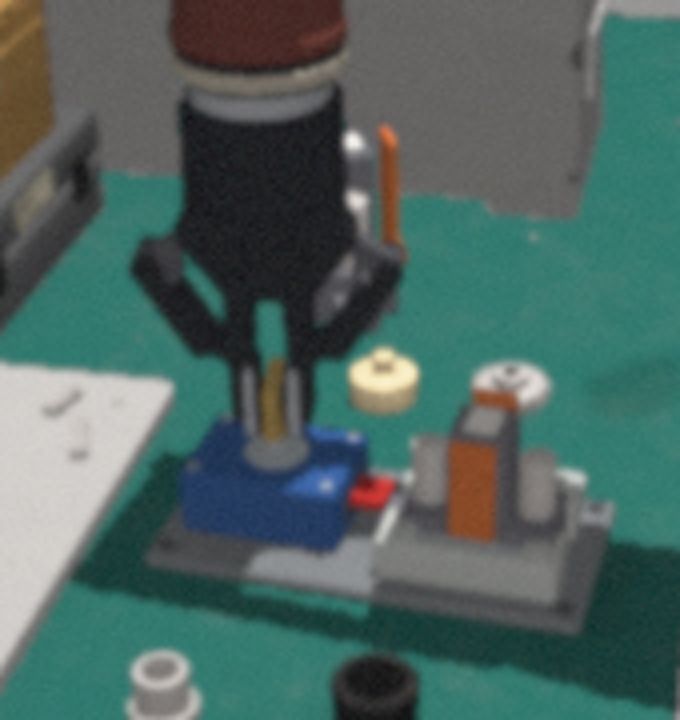

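Call:
{"method": "jog_arm", "body": {
  "steps": [
    {"ax": 0, "ay": 0, "az": 0, "tx": 0, "ty": 0, "tz": 0, "jaw": 0.5},
    {"ax": 0, "ay": 0, "az": 0, "tx": 0, "ty": 0, "tz": 0, "jaw": 0.7},
    {"ax": 0, "ay": 0, "az": 0, "tx": 0, "ty": 0, "tz": 0, "jaw": 0.7},
    {"ax": 0, "ay": 0, "az": 0, "tx": 0, "ty": 0, "tz": 0, "jaw": 0.7}
  ]
}}

```text
clock: 6.78
tool_pos: [585.9, 13.0, 56.7]
ee_rot: [0.654, 0.757, -0.0, -0.0]
ft_force: [0.4, 0.1, -0.2]
finger_gap: 59.7
```

Run:
```python
from h import *
s=robot.sense();print(s['ft_force'],s['ft_torque'],s['finger_gap'],s['tool_pos'])
im,d=snap('side','s7',(190,190,260,260),9)
P=cloud('side',d);i=im.astype(int)
m=(P[...,2]>64)&(P[...,2]<92)&(np.hypot(P[...,0]-588,P[...,1]-13)<24)&(i[...,0]>i[...,2]*1.5)&(i[...,0]>60)
Q=P[m];print(m.sum(),Q.mean(0));w,v=np.linalg.eigh(np.cov(Q[:,:2].T));print(w,v[:,1],np.arctan2(v[1,1],v[0,1]))
```

```text
[ 0.42  0.07 -0.19] [0.02 0.01 0.01] 59.70075805579666 [585.86  13.04  56.71]
64 [585.39  26.73  79.  ]
[ 3.63 49.87] [-0.09  1.  ] 1.661781039704727
```

View pics/s7.png

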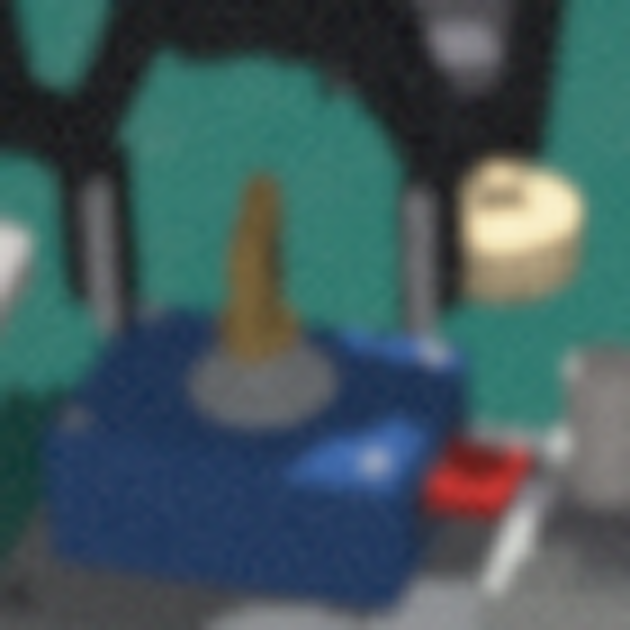

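Call:
{"method": "jog_arm", "body": {
  "steps": [
    {"ax": 0, "ay": 0, "az": 0, "tx": 0, "ty": 2.4, "tz": -1.5, "jaw": 0.3},
    {"ax": 0, "ay": 0, "az": 0, "tx": 0, "ty": 2.4, "tz": -1.5, "jaw": 0},
    {"ax": 0, "ay": 0, "az": 0, "tx": 0, "ty": 2.4, "tz": -1.5, "jaw": 0},
    {"ax": 0, "ay": 0, "az": 0, "tx": 0, "ty": 2.4, "tz": -1.5, "jaw": 0},
    {"ax": 0, "ay": 0, "az": 0, "tx": 0, "ty": 2.4, "tz": -1.5, "jaw": 0},
    {"ax": 0, "ay": 0, "az": 0, "tx": 0, "ty": 2.4, "tz": -1.5, "jaw": 0},
    {"ax": 0, "ay": 0, "az": 0, "tx": 0, "ty": 2.4, "tz": -1.5, "jaw": 0}
  ]
}}

```text
clock: 7.7
tool_pos: [588.4, 13.4, 59.1]
ee_rot: [0.654, 0.757, -0.0, -0.0]
ft_force: [-2.8, -0.7, 5.4]
finger_gap: 13.1
```

Call:
{"method": "jog_arm", "body": {
  "steps": [
    {"ax": 0, "ay": 0, "az": 0.1, "tx": 0, "ty": 0, "tz": 0, "jaw": 0},
    {"ax": 0, "ay": 0, "az": 0.2, "tx": 0, "ty": 0, "tz": 0, "jaw": 0},
    {"ax": 0, "ay": 0, "az": 0.3, "tx": 0, "ty": 0, "tz": 0, "jaw": 0},
    {"ax": 0, "ay": 0, "az": 0.4, "tx": 0, "ty": 0, "tz": 0, "jaw": 0},
    {"ax": 0, "ay": 0, "az": 0.5, "tx": 0, "ty": 0, "tz": 0, "jaw": 0},
    {"ax": 0, "ay": 0, "az": 0.6, "tx": 0, "ty": 0, "tz": 0, "jaw": 0},
    {"ax": 0, "ay": 0, "az": 0.7, "tx": 0, "ty": 0, "tz": 0, "jaw": 0},
    {"ax": 0, "ay": 0, "az": 0.8, "tx": 0, "ty": 0, "tz": 0, "jaw": 0},
    {"ax": 0, "ay": 0, "az": 0.9, "tx": 0, "ty": 0, "tz": 0, "jaw": 0},
    {"ax": 0, "ay": 0, "az": 0.9, "tx": 0, "ty": 0, "tz": 0, "jaw": 0}
  ]
}}

```text
clock: 8.95
tool_pos: [588.8, 13.2, 59.1]
ee_rot: [0.918, 0.397, 0.0, 0.0]
ft_force: [-2.7, -1.6, 5.0]
finger_gap: 12.4
```

Run:
```python
from h import *
s=robot.sense();print(s['ft_force'],s['ft_torque'],s['finger_gap'],s['joint_positions'])
im,d=snap('side','s8',(190,170,260,260),7)
```

```text
[-2.74 -1.6   4.98] [-0.2   0.47  0.08] 12.389266256705179 [-0.11  0.32  1.75 -0.    1.07  0.64]
```

View pics/s8.png

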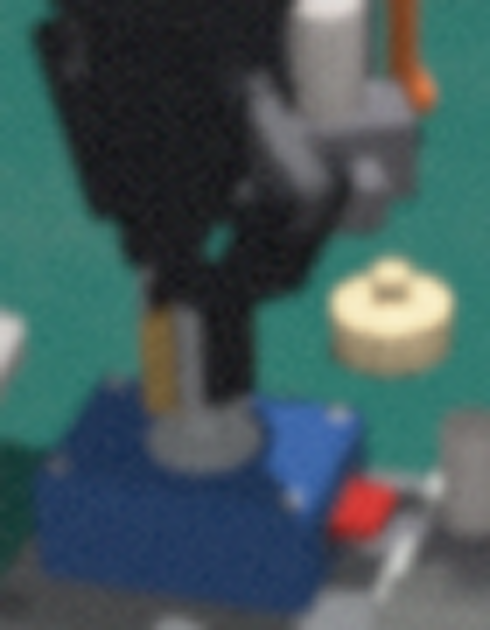

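Call:
{"method": "jog_arm", "body": {
  "steps": [
    {"ax": 0, "ay": 0, "az": 0, "tx": 0, "ty": 0, "tz": 0, "jaw": 0.4},
    {"ax": 0, "ay": 0, "az": 0, "tx": 0, "ty": 0, "tz": 0, "jaw": 0.4},
    {"ax": 0, "ay": 0, "az": 0, "tx": 0, "ty": 0, "tz": 0, "jaw": 0.4},
    {"ax": 0, "ay": 0, "az": 0, "tx": 0, "ty": 0, "tz": 0, "jaw": 0},
    {"ax": 0, "ay": 0, "az": 0, "tx": 0, "ty": 0, "tz": 0, "jaw": 0},
    {"ax": 0, "ay": 0, "az": 0, "tx": 0, "ty": 0, "tz": 0, "jaw": 0},
    {"ax": 0, "ay": 0, "az": 0, "tx": 0, "ty": 0, "tz": 0, "jaw": 0},
    {"ax": 0, "ay": 0, "az": 0, "tx": 0, "ty": 0, "tz": 0, "jaw": 0}
  ]
}}

```text
clock: 10.0
tool_pos: [588.9, 13.3, 58.8]
ee_rot: [0.918, 0.397, 0.0, 0.0]
ft_force: [-0.9, -0.6, 2.1]
finger_gap: 12.9
```

Call:
{"method": "jog_arm", "body": {
  "steps": [
    {"ax": 0, "ay": 0, "az": 0.1, "tx": 0, "ty": 0, "tz": 0, "jaw": 0},
    {"ax": 0, "ay": 0, "az": 0.2, "tx": 0, "ty": 0, "tz": 0, "jaw": 0},
    {"ax": 0, "ay": 0, "az": 0.3, "tx": 0, "ty": 0, "tz": 0, "jaw": 0},
    {"ax": 0, "ay": 0, "az": 0.4, "tx": 0, "ty": 0, "tz": 0, "jaw": 0},
    {"ax": 0, "ay": 0, "az": 0.5, "tx": 0, "ty": 0, "tz": 0, "jaw": 0},
    {"ax": 0, "ay": 0, "az": 0.6, "tx": 0, "ty": 0, "tz": 0, "jaw": 0},
    {"ax": 0, "ay": 0, "az": 0.7, "tx": 0, "ty": 0, "tz": 0, "jaw": 0},
    {"ax": 0, "ay": 0, "az": 0.75, "tx": 0, "ty": 0, "tz": 0, "jaw": 0},
    {"ax": 0, "ay": 0, "az": 0.8, "tx": 0, "ty": 0, "tz": 0, "jaw": 0},
    {"ax": 0, "ay": 0, "az": 0.8, "tx": 0, "ty": 0, "tz": 0, "jaw": 0}
  ]
}}

```text
clock: 11.25
tool_pos: [589.1, 12.9, 58.8]
ee_rot: [1.0, 0.008, 0.0, 0.0]
ft_force: [0.7, -3.0, 0.7]
finger_gap: 12.9
```

Run:
```python
from h import *
s=robot.sense();print(s['ft_force'],s['ft_torque'],s['finger_gap'],s['joint_positions'])
```

```text
[ 0.68 -2.98  0.69] [-0.56 -0.13  0.05] 12.864484829650177 [-0.11  0.32  1.75 -0.    1.07  1.44]
```

Call:
{"method": "jog_arm", "body": {
  "steps": [
    {"ax": 0, "ay": 0, "az": 0.05, "tx": 0, "ty": 0, "tz": 0, "jaw": 0},
    {"ax": 0, "ay": 0, "az": 0.1, "tx": 0, "ty": 0, "tz": 0, "jaw": 0},
    {"ax": 0, "ay": 0, "az": 0.1, "tx": 0, "ty": 0, "tz": 0, "jaw": 0}
  ]
}}

```text
clock: 11.62
tool_pos: [589.1, 12.9, 58.8]
ee_rot: [0.999, -0.041, 0.0, 0.0]
ft_force: [2.1, -4.8, 1.5]
finger_gap: 13.0
```

Run:
```python
from h import *
s=robot.sense();print(s['ft_force'],s['ft_torque'],s['finger_gap'],s['joint_positions'])
```

```text
[ 2.12 -4.76  1.47] [-0.74 -0.2   0.06] 13.0336912230805 [-0.11  0.32  1.75 -0.    1.07  1.54]
```

Call:
{"method": "jog_arm", "body": {
  "steps": [
    {"ax": 0, "ay": 0, "az": 0.04, "tx": 0, "ty": 0, "tz": 0, "jaw": 0},
    {"ax": 0, "ay": 0, "az": 0.08, "tx": 0, "ty": 0, "tz": 0, "jaw": 0},
    {"ax": 0, "ay": 0, "az": 0.08, "tx": 0, "ty": 0, "tz": 0, "jaw": 0}
  ]
}}

```text
clock: 12.0
tool_pos: [589.1, 12.9, 58.8]
ee_rot: [0.997, -0.081, 0.0, 0.0]
ft_force: [1.0, -4.9, 1.4]
finger_gap: 13.0
```

Run:
```python
from h import *
s=robot.sense();print(s['ft_force'],s['ft_torque'],s['finger_gap'],s['joint_positions'])
```

```text
[ 0.99 -4.9   1.39] [-0.85 -0.21  0.07] 12.965174899523443 [-0.11  0.32  1.75 -0.    1.07  1.62]
```

Call:
{"method": "jog_arm", "body": {
  "steps": [
    {"ax": 0, "ay": 0, "az": 0.05, "tx": 0, "ty": 0, "tz": 0, "jaw": 0},
    {"ax": 0, "ay": 0, "az": 0.1, "tx": 0, "ty": 0, "tz": 0, "jaw": 0},
    {"ax": 0, "ay": 0, "az": 0.1, "tx": 0, "ty": 0, "tz": 0, "jaw": 0}
  ]
}}

```text
clock: 12.38
tool_pos: [589.1, 12.8, 58.8]
ee_rot: [0.991, -0.13, 0.0, 0.001]
ft_force: [1.4, -5.1, 0.9]
finger_gap: 13.1
```

Run:
```python
from h import *
s=robot.sense();print(s['ft_force'],s['ft_torque'],s['finger_gap'],s['joint_positions'],s['joint_torque'])
im,d=snap('side','s9',(190,170,260,260),7)
```

```text
[ 1.41 -5.15  0.9 ] [-0.88 -0.26  0.46] 13.06272185885133 [-0.11  0.32  1.75 -0.    1.07  1.72] [  2.7  -47.62 -31.66   1.72   0.66   0.67]
```

View pics/s9.png

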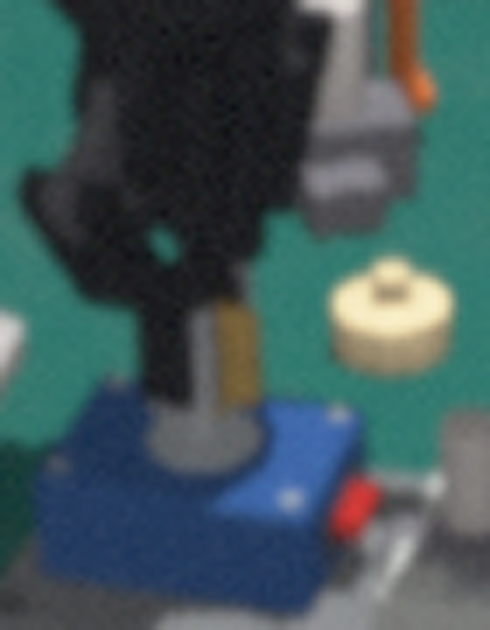

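Torque jumped to 0.46 N m, so the key is at its stop. Releasing and rising.

Call:
{"method": "jog_arm", "body": {
  "steps": [
    {"ax": 0, "ay": 0, "az": 0, "tx": 0, "ty": 0, "tz": 0, "jaw": 0.5},
    {"ax": 0, "ay": 0, "az": 0, "tx": 0, "ty": 0, "tz": 0, "jaw": 1},
    {"ax": 0, "ay": 0, "az": 0, "tx": 0, "ty": 0, "tz": 0, "jaw": 1},
    {"ax": 0, "ay": 0, "az": 0, "tx": 0, "ty": 0, "tz": 0, "jaw": 1},
    {"ax": 0, "ay": 0, "az": 0, "tx": 0, "ty": 0, "tz": -40, "jaw": 1},
    {"ax": 0, "ay": 0, "az": 0, "tx": 0, "ty": 0, "tz": -85, "jaw": 1},
    {"ax": 0, "ay": 0, "az": 0, "tx": 0, "ty": 0, "tz": -85, "jaw": 1}
  ]
}}

```text
clock: 13.3
tool_pos: [592.0, 13.2, 148.6]
ee_rot: [0.991, -0.132, 0.004, -0.0]
ft_force: [-0.0, 0.1, -0.2]
finger_gap: 85.1
```

Run:
```python
from h import *
th=-.058;c=np.array([532.9,16.5]);Rz=np.array([[np.cos(th),-np.sin(th)],[np.sin(th),np.cos(th)]])
b=c+Rz@[-50,0];print(b)
go([b[0],b[1],144],th+np.pi/2-np.pi)
im,d=snap('side','s10',(185,190,305,280),6)
for k in(2.9,3.05,3.2):
  for a in(18,-18):
    xy=c+Rz@(np.array([55,0])+a*np.array([np.cos(-k),np.sin(-k)]));print(a,k,(proj('side',[*xy,88])[0]-[185,190])*6)
```

```text
[482.98  19.4 ]
t [-106.87   22.5     3.65] r [-0.   -0.01 -0.21] pos [591.99  13.25 148.61] gap 85.14382524044773 clock 13.3
18 2.9 [254.61 136.62]
-18 2.9 [143.   136.33]
18 3.05 [253.47 140.86]
-18 3.05 [144.44 132.12]
18 3.2 [251.09 145.01]
-18 3.2 [147.08 128.04]
```

View pics/s10.png

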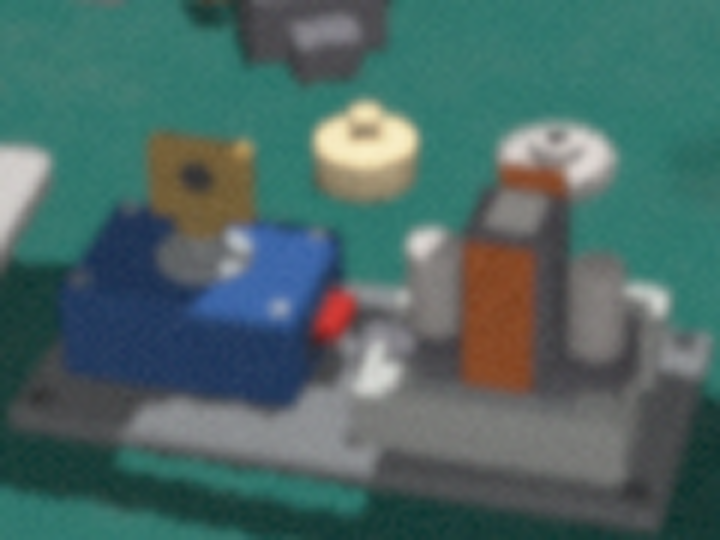

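Run:
```python
from h import *
im,d=robot.capture('side');i=im.astype(float)
Z=cv2.resize(im[205:235,205:232],None,fx=20,fy=20,interpolation=cv2.INTER_CUBIC)
cv2.imwrite('pics/s11.png',Z[:,:,::-1])
P=cloud('side',d)
m=(P[...,2]>60)&(P[...,2]<92)&(np.hypot(P[...,0]-588,P[...,1]-13)<26)&(i[...,0]>i[...,2]*1.4)&(i[...,0]>50)
Q=P[m];print(m.sum(),Q.mean(0));w,v=np.linalg.eigh(np.cov(Q[:,:2].T));print(w,np.arctan2(v[1,1],v[0,1]))
A=np.load('side_i.npy').astype(float);P=cloud('side',np.load('side_d.npy'))
m=(P[...,2]>60)&(P[...,2]<92)&(np.hypot(P[...,0]-588,P[...,1]-13)<26)&(A[...,0]>A[...,2]*1.4)&(A[...,0]>50)
Q=P[m];print(m.sum(),Q.mean(0));w,v=np.linalg.eigh(np.cov(Q[:,:2].T));print(w,np.arctan2(v[1,1],v[0,1]))
# red tongue tip
for I,DD in((A,np.load('side_d.npy')),(i,d)):
  P=cloud('side',DD);m=(I[...,0]>I[...,1]*2.2)&(I[...,0]>I[...,2]*2)&(I[...,0]>100)&(abs(P[...,2]-28)<9)
  Q=(P[m][:,:2]-[532.9,16.5]);t=-.058;q=Q@np.array([[np.cos(t),-np.sin(t)],[np.sin(t),np.cos(t)]]);q=q[abs(q[:,1])<20]
  print(len(q),'tongue x',np.percentile(q[:,0],[0,5,20,50,95]))
```

```text
210 [587.18  17.78  74.85]
[ 2.43 96.7 ] 3.0861715690576323
196 [587.11  18.06  75.72]
[ 3.65 88.74] 2.9112906027272083
81 tongue x [-8.42 -6.86 -2.33  4.12 14.29]
34 tongue x [ 6.1   6.19  7.98 10.87 14.18]
```

View pics/s11.png

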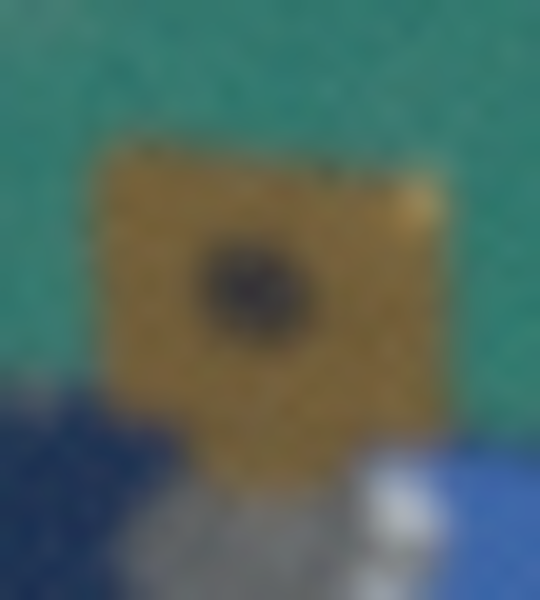

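Key angle from the wing is about 3.14 by depth fit, and the tongue tip is at x≈+6 mm, past the ledge at +2. Key wound. Moving over the cassette.

Call:
{"method": "jog_arm", "body": {
  "steps": [
    {"ax": 0, "ay": 0, "az": -0.07, "tx": -36, "ty": 8, "tz": 2, "jaw": 1},
    {"ax": 0, "ay": 0, "az": -0.14, "tx": -72, "ty": 15, "tz": 3, "jaw": 1},
    {"ax": 0, "ay": 0, "az": -0.21, "tx": -107, "ty": 22.5, "tz": 4, "jaw": 1},
    {"ax": 0, "ay": 0, "az": -0.21, "tx": -107, "ty": 22.5, "tz": 4, "jaw": 1},
    {"ax": 0, "ay": 0, "az": -0.21, "tx": -107, "ty": 22.5, "tz": 4, "jaw": 1},
    {"ax": 0, "ay": 0, "az": -0.21, "tx": -107, "ty": 22.5, "tz": 4, "jaw": 1}
  ]
}}

```text
clock: 14.15
tool_pos: [480.3, 19.5, 139.5]
ee_rot: [1.0, -0.027, 0.0, 0.0]
ft_force: [-0.0, 0.6, 0.8]
finger_gap: 85.6
```

Run:
```python
from h import *
go([483,19.4,41],-.058-np.pi/2)
im,d=snap('side','s12',(185,140,305,280),5)
```

```text
t [ 2.66 -0.02 98.5 ] r [ 0. -0.  0.] pos [480.33  19.52 139.5 ] gap 85.64458763061874 clock 14.15
```

View pics/s12.png

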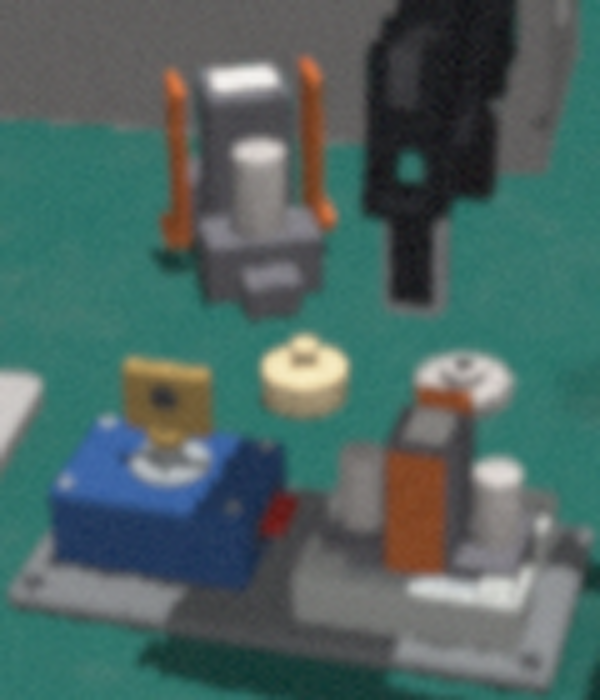

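Call:
{"method": "jog_arm", "body": {
  "steps": [
    {"ax": 0, "ay": 0, "az": 0, "tx": 3, "ty": 0, "tz": 20, "jaw": 1},
    {"ax": 0, "ay": 0, "az": 0, "tx": 3, "ty": 0, "tz": 50, "jaw": 1},
    {"ax": 0, "ay": 0, "az": 0, "tx": 3, "ty": 0, "tz": 80, "jaw": 1},
    {"ax": 0, "ay": 0, "az": 0, "tx": 3, "ty": 0, "tz": 98, "jaw": 1},
    {"ax": 0, "ay": 0, "az": 0, "tx": 3, "ty": 0, "tz": 98, "jaw": 1},
    {"ax": 0, "ay": 0, "az": 0, "tx": 3, "ty": 0, "tz": 98, "jaw": 0.85}
  ]
}}

```text
clock: 14.95
tool_pos: [483.4, 19.4, 42.3]
ee_rot: [1.0, -0.027, 0.0, 0.0]
ft_force: [-0.2, 0.1, 0.3]
finger_gap: 72.6
```

Run:
```python
from h import *
s=robot.sense();print(s['ft_force'])
go([483.5,19.4,41],-.058-np.pi/2)
im,d=snap('side','s13',(185,140,305,280),5)
im,d=snap('top','t13')
```

```text
[-0.23  0.14  0.25]
t [ 0.08 -0.04  1.31] r [ 0. -0.  0.] pos [483.42  19.37  42.31] gap 72.60988196040255 clock 14.95
```

View pics/s13.png

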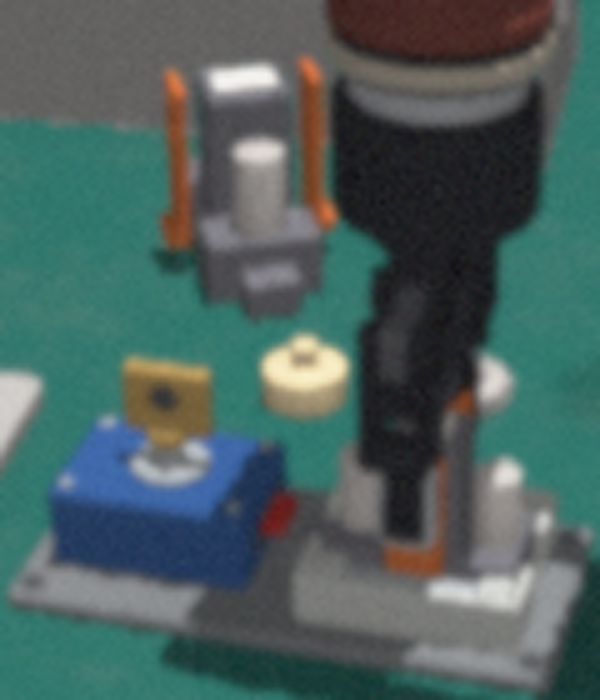

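View pics/t13.png

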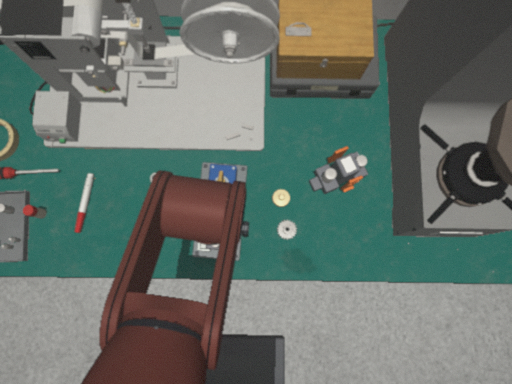

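The near finger covers the near orange catch (crop 388–440) squarely and the far one is outside the far catch. Pinching.

Call:
{"method": "jog_arm", "body": {
  "steps": [
    {"ax": 0, "ay": 0, "az": 0, "tx": 0, "ty": 0, "tz": 0, "jaw": 0.7},
    {"ax": 0, "ay": 0, "az": 0, "tx": 0, "ty": 0, "tz": 0, "jaw": 0.6},
    {"ax": 0, "ay": 0, "az": 0, "tx": 0, "ty": 0, "tz": 0, "jaw": 0.5},
    {"ax": 0, "ay": 0, "az": 0, "tx": 0, "ty": 0, "tz": 0, "jaw": 0.3},
    {"ax": 0, "ay": 0, "az": 0, "tx": 0, "ty": 0, "tz": 0, "jaw": 0},
    {"ax": 0, "ay": 0, "az": 0, "tx": 0, "ty": 0, "tz": 0, "jaw": 0},
    {"ax": 0, "ay": 0, "az": 0, "tx": 0, "ty": 0, "tz": 0, "jaw": 0},
    {"ax": 0, "ay": 0, "az": 0, "tx": 0, "ty": 0, "tz": 0, "jaw": 0}
  ]
}}

```text
clock: 16.05
tool_pos: [483.9, 19.5, 44.4]
ee_rot: [1.0, -0.027, 0.001, 0.0]
ft_force: [-7.5, 0.5, 20.3]
finger_gap: 36.9
```

Run:
```python
from h import *
s=robot.sense();print(s['ft_force'],s['ft_torque'])
go([483.5,19.4,41],-.058-np.pi/2)
im,d=snap('side','s14',(185,140,305,280),5)
```

```text
[-7.48  0.5  20.32] [ 0.22  1.18 -0.15]
t [-0.39  0.13  3.43] r [-0. -0.  0.] pos [483.89  19.51  44.43] gap 36.906929291523284 clock 16.05
```

View pics/s14.png

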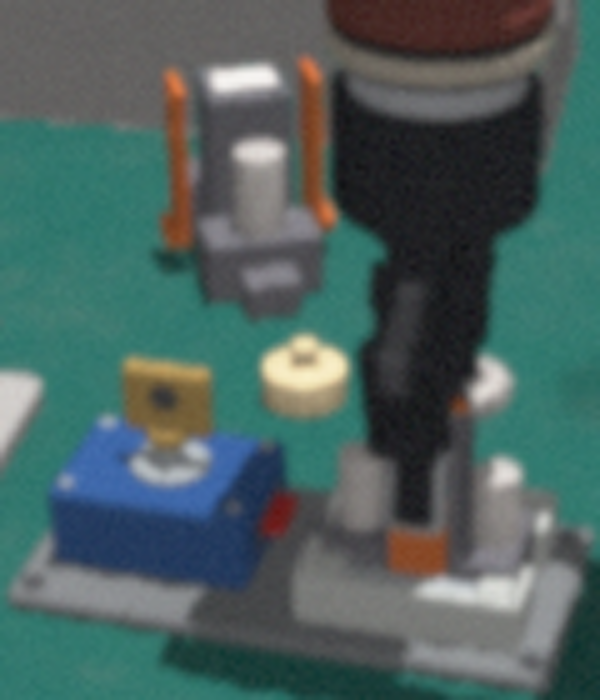

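Call:
{"method": "jog_arm", "body": {
  "steps": [
    {"ax": 0, "ay": 0, "az": 0, "tx": 0, "ty": 0, "tz": -2, "jaw": 0},
    {"ax": 0, "ay": 0, "az": 0, "tx": 0, "ty": 0, "tz": -4, "jaw": 0},
    {"ax": 0, "ay": 0, "az": 0, "tx": 0, "ty": 0, "tz": -6, "jaw": 0},
    {"ax": 0, "ay": 0, "az": 0, "tx": 0, "ty": 0, "tz": -8, "jaw": 0},
    {"ax": 0, "ay": 0, "az": 0, "tx": 0, "ty": 0, "tz": -8, "jaw": 0}
  ]
}}

```text
clock: 16.73
tool_pos: [482.6, 19.5, 49.7]
ee_rot: [1.0, -0.027, 0.0, 0.0]
ft_force: [1.8, 0.1, -1.8]
finger_gap: 36.0
```

Run:
```python
from h import *
s=robot.sense();print(s['ft_force'],s['ft_torque'],s['tool_pos'],s['finger_gap'])
im,d=snap('side','s15',(185,140,305,280),5)
```

```text
[ 1.84  0.15 -1.76] [-0.02 -0.29  0.03] [482.62  19.49  49.7 ] 35.99788945976502
```

View pics/s15.png

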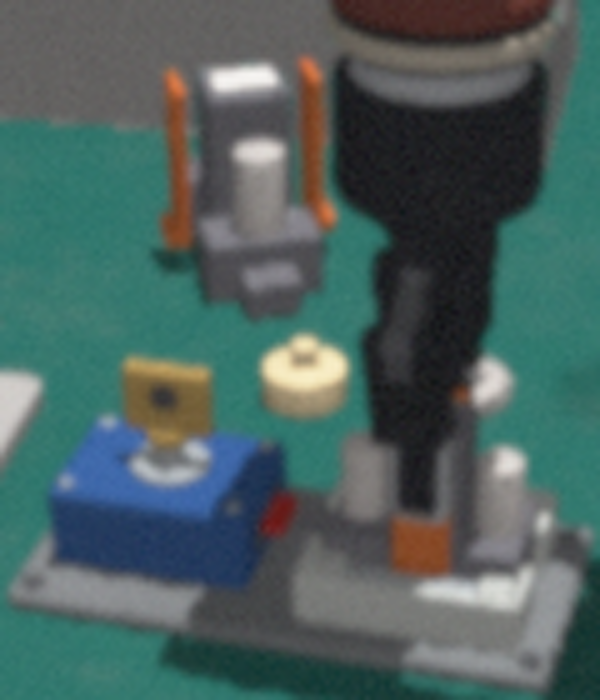

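The cassette comes up with the fingers (pins higher, about 2 N load). Lifting on.

Call:
{"method": "jog_arm", "body": {
  "steps": [
    {"ax": 0, "ay": 0, "az": 0, "tx": 0, "ty": 0, "tz": -5, "jaw": 0},
    {"ax": 0, "ay": 0, "az": 0, "tx": 0, "ty": 0, "tz": -10, "jaw": 0},
    {"ax": 0, "ay": 0, "az": 0, "tx": 0, "ty": 0, "tz": -15, "jaw": 0},
    {"ax": 0, "ay": 0, "az": 0, "tx": 0, "ty": 0, "tz": -20, "jaw": 0},
    {"ax": 0, "ay": 0, "az": 0, "tx": 0, "ty": 0, "tz": -25, "jaw": 0},
    {"ax": 0, "ay": 0, "az": 0, "tx": 0, "ty": 0, "tz": -30, "jaw": 0},
    {"ax": 0, "ay": 0, "az": 0, "tx": 0, "ty": 0, "tz": -35, "jaw": 0},
    {"ax": 0, "ay": 0, "az": 0, "tx": 0, "ty": 0, "tz": -40, "jaw": 0}
  ]
}}

```text
clock: 17.77
tool_pos: [482.5, 19.5, 89.9]
ee_rot: [1.0, -0.027, -0.0, -0.0]
ft_force: [0.3, 1.0, -1.0]
finger_gap: 35.9
```

Run:
```python
from h import *
s=robot.sense();print(s['ft_force'],s['ft_torque'],s['tool_pos'],s['finger_gap'])
im,d=snap('side','s16',(185,140,305,280),5)
```

```text
[ 0.25  0.96 -1.04] [-0.03  0.01  0.03] [482.49  19.5   89.94] 35.89879225572918
```

View pics/s16.png

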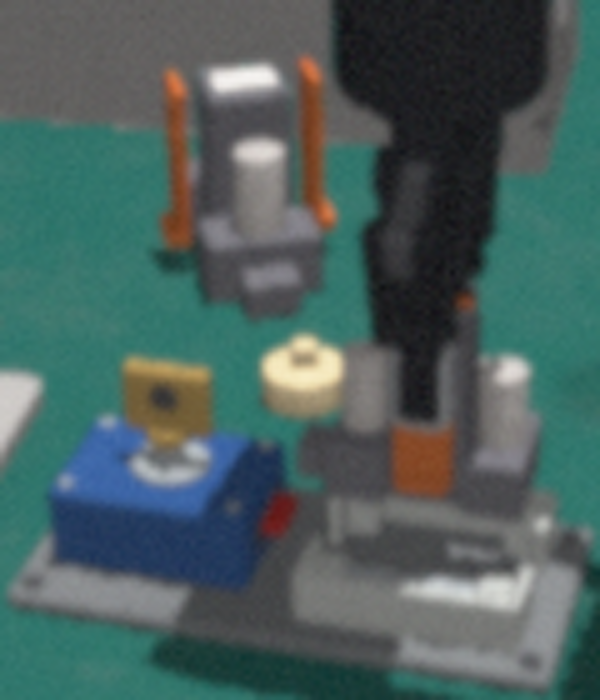

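The cassette is out of the bay, level, with its ledge clear of the tongue. Raising the rest of the way.

Call:
{"method": "jog_arm", "body": {
  "steps": [
    {"ax": 0, "ay": 0, "az": 0, "tx": 0, "ty": 0, "tz": -8, "jaw": 0},
    {"ax": 0, "ay": 0, "az": 0, "tx": 0, "ty": 0, "tz": -18, "jaw": 0},
    {"ax": 0, "ay": 0, "az": 0, "tx": 0, "ty": 0, "tz": -28, "jaw": 0},
    {"ax": 0, "ay": 0, "az": 0, "tx": 0, "ty": 0, "tz": -38, "jaw": 0},
    {"ax": 0, "ay": 0, "az": 0, "tx": 0, "ty": 0, "tz": -48, "jaw": 0},
    {"ax": 0, "ay": 0, "az": 0, "tx": 0, "ty": 0, "tz": -55, "jaw": 0},
    {"ax": 0, "ay": 0, "az": 0, "tx": 0, "ty": 0, "tz": -55, "jaw": 0},
    {"ax": 0, "ay": 0, "az": 0, "tx": 0, "ty": 0, "tz": -55, "jaw": 0},
    {"ax": 0, "ay": 0, "az": 0, "tx": 0, "ty": 0, "tz": -55, "jaw": 0}
  ]
}}

```text
clock: 18.95
tool_pos: [482.2, 19.5, 144.1]
ee_rot: [1.0, -0.027, -0.0, -0.0]
ft_force: [-0.4, 0.2, -2.4]
finger_gap: 36.0
```

Run:
```python
from h import *
s=robot.sense();print(s['ft_force'],s['ft_torque'],s['tool_pos'],s['ee_rot'],s['finger_gap'],s['dq'],s['clock'])
im,d=snap('side','s17',(165,120,315,310),4)
P=cloud('side',d)
g=(P[...,0]>425)&(P[...,0]<540)&(abs(P[...,1]-20)<40)&(P[...,2]>60)&(P[...,2]<135)
print('lowest of lifted thing',np.percentile(P[g][:,2],[1,5]))
i=im.astype(float)
m=(P[...,2]>60)&(P[...,2]<92)&(np.hypot(P[...,0]-588,P[...,1]-13)<26)&(i[...,0]>i[...,2]*1.4)&(i[...,0]>50)
Q=P[m];w,v=np.linalg.eigh(np.cov(Q[:,:2].T));print('wing',np.arctan2(v[1,1],v[0,1]))
snap('top','t17')
```

```text
[-0.41  0.2  -2.35] [ 0.05  0.02 -0.02] [482.17  19.52 144.12] [ 1.   -0.03 -0.   -0.  ] 36.030403849051666 [-0.  0. -0. -0.  0.  0.] 18.95
lowest of lifted thing [107.08 108.92]
wing 3.0588844074217283
```

View pics/s17.png

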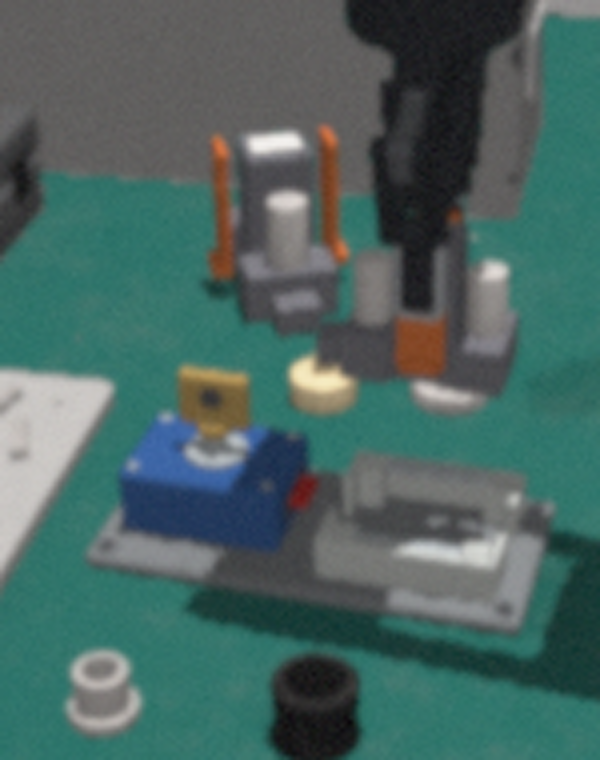

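View pics/t17.png

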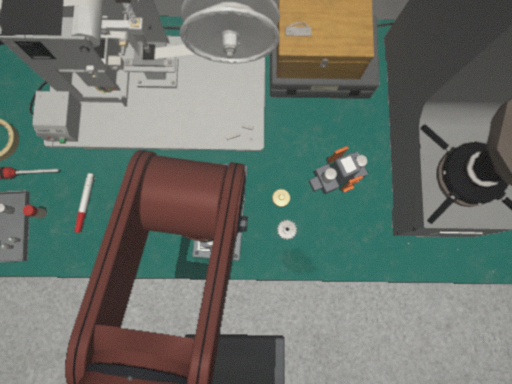

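Run:
```python
from h import *
im,d=robot.capture('side');P=cloud('side',d)
# pin columns: crop (375,250)->px ; (492,265)
for cx,cy in((375,252),(492,264)):
    u=int(165+cx/4);v=int(120+cy/4)
    q=P[v-4:v+14,u-2:u+3].reshape(-1,3);q=q[(q[:,1]>-10)&(q[:,1]<45)];print(np.nanpercentile(q[:,2],95),np.nanmedian(q,0))
s=robot.sense();print(s['tool_pos'],s['dq'])
robot.close_job()
```

```text
161.09317401223439 [507.15  26.88 153.75]
160.63683842636158 [452.56  28.91 154.06]
[482.32  19.51 144.28] [-0. -0. -0. -0. -0. -0.]
the job is handed in; nothing more can be done
```

I wound the key clockwise to its stop and lifted the cassette clear of the dock. I handed the job in with the gripper still holding it by both pinched catches. It took about 19 s of the 67 s allowed.

**Key:** I wound it in three grips. The torque jumped from about 0.1 to 0.46 N m at the stop. After release the wing measured about 3.1–3.2 rad. The tongue tip sat at x ≈ +6 mm, past the ledge, which ends at +2 mm.

**Cassette:** The two checks of its height agree: its underside measured about 107 mm above the bench, and the tool rose about 99.7 mm from the pinch, so it is about 99 mm above its seat. The two pin tops read the same height to within 0.5 mm, so it is level. Joint speeds were zero, and the load was about 2.4 N, which fits the cassette's weight.

**Bystanders:** In the last pictures the loupe, bush, brass weight and gear all look unmoved.

**Checks that disagreed:**
- **Finger opening:** it read about 36 mm on the pinched catches (42 mm expected) and about 13 mm on the 8 mm wing. I judged the grip by the pictures and the lift itself.
- **Camera calibration:** the two cameras differed by a few mm in y, so I used the top camera's fit after checking it against the side view of the key.
- **Tongue travel:** the visible travel read about 13–14.6 mm, a little under the 15 mm the key turn implies.

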